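# Lock a carbon contact cartridge into the tram shed's test socket

## Robot

A 7-joint arm with a two-finger parallel gripper is mounted at the origin on the work surface. World frame = base frame: x ahead of the robot, y to its left, z up, the work surface at z = 0. Lengths are in m, angles in rad, forces in N, time in s.
With the tool pointing down it reaches from about 0.4 to 0.85 m from the base axis. Payload 4.5 kg.
Tool frame: the origin (TCP) lies at the very end of the fingers, on their centre line; the grasp point (between the pads) lies 19 mm behind it; z points along the fingers, y is the direction in which the jaws open and shut (so a half turn about z gives the same grasp; the last joint's range is limited). The gripper opens to 88 mm and grips with 3 to 60 N. Pads are 18 mm wide; open, the fingers measure 123 mm over their backs; the gripper's body (75 mm by 187 mm) begins 45 mm behind the grasp point.
Start: joints at [1.327, 0.689, -0.195, 1.565, 0.157, 0.902, -0.215], TCP at [0.171, -0.601, 0.239] pointing down, gripper open.
Joint ranges: [-3.01, 3.01], [-0.46, 2.08], [-1.47, 1.51], [0.13, 2.56], [-1, 4.14], [0.04, 2.09], [-2.66, 2.66]. Speed limits (rad/s): [2.57, 2.57, 3.14, 3.14, 3.14, 3.14, 3.14].

## Interface

Orientations are given as a unit quaternion [x, y, z, w].
In Python, from plant import telemetry, imaging, r gives the robot as it stands.
- The arm moves only by the shell command python3 -m creep 'ROWS' [FORCE]. ROWS is JSON, a list of rows, each a list of 5 numbers: the closure in counts, from 0 (fully open) to 255 (shut), then the shift along the tool's x, y, z in m, then the turn about the tool's z in degrees. In form: [[fingers, x, y, z, yaw], ...]. A call has 1 to 10 rows; each row is the pose to reach, as a shift and turn from the pose commanded when the call began, along the tool's axes at that moment; what a row does not reach only later rows make up. A row lasts 1/8 s, in which the tool goes at most 62.5 mm and 10.7 degrees, less where a joint would pass 70% of its speed; a pose out of reach is approached as far as the arm can. A call with a gripper value outside its range is refused whole. The fingers move at their own pace and stop on an object; FORCE is the grip in N (left out, the last holds). Time passes only in rows, so rows that repeat a pose let the fingers close. It gives the time, the measured TCP pose, the force and the opening at its end, in the units of the state.
- telemetry.get_state(): the state, without advancing time (a new reading comes with each control period).
- imaging.snapshot(name): name is "scene" or "side" or "wrist"; returns a dict with "image" (480x640x3 uint8, blue, green, red), "camera_matrix" (3x3 intrinsics, pixels), "distortion" ([k1, k2, p1, p2, k3] as OpenCV has them; the pictures are not rectified), "R" (3x3) and "t" (3): a world point X has camera coordinates R X + t; the wrist camera has in their place "hand_eye" (4x4, takes a point from camera to tool coordinates, whose origin is the TCP and whose axes are the flange's). Camera axes: x right, y down, z forward; pixel columns grow to the right and rows downward; lengths in m; the calibration is good to about 2 mm. A picture is of the moment at which its call begins: read the wrist's pose just before it. There is no depth.
- r.finish_job(): hands the job in, once; it reports no verdict.
Trained networks look in a picture, given as the dict that the camera call returned (one of the last four; its "shot" number tells which), for a name from the list of things; names that differ only in an ending like _2 or _b are one class to them, and where a whole thing is asked for, a point or a joint stands for the part that bears it (a point fixed in the world has none). Each returns a list of dicts, best first, with "score" (0 to 1); they miss things now and then, are a little off and sometimes report something else, mostly with a low value. They report only what shows in the picture. A call takes as long as a camera call. They do not tell look-alikes from the thing itself.
- imaging.boxes_of(picture, target): "rect" ([left, top, right, bottom] in pixels, round what is visible of it).
- imaging.trace(picture, target): "pixels" (480x640 bool, what is visible of it) and "rect" ([left, top, right, bottom] in pixels, round what is visible of it).
- imaging.place_of(picture, target): "location" ([row, column] in pixels: a listed point, or the origin of a listed thing).
The state is a dict: "clock": time; "q": joint angles; "qd": joint speeds; "joint_torque": joint torques, N m; "tool_pos": TCP position; "eef_rot": TCP orientation; "contact_force": force on the tool from outside, world axes, zero at the start; "moment": the same for the moment, N m; "opening": opening from 0.0 (shut) to 1.0 (fully open).
Only numpy, scipy, OpenCV 4.12 (cv2) and the standard library are available. Lean on these libraries where they do the work, as an engineer would, in place of code of your own. Each camera call takes 0.05 s, during which the arm holds its last target.

## Task

Slide the half-open glass door on top of the inspection cabinet fully open and leave it open. Then take the carbon contact cartridge (black, with an orange fin on top), push it down into the cabinet's spring-loaded bayonet socket with its two lugs through the two slots, turn it a quarter turn clockwise (seen from above) to the stop so that it stays locked down, and let go. Do not shift the other loose things on the counter.

Things in the scene. Friction and masses are not known exactly. Their poses are not given: they have to be found in the camera images.
- cabinet: Fixed low green box, 200 (x) by 340 (y) by 64 mm high; origin at the centre of its underside on the counter, z up, long side along its y; its -x face looks roughly at the robot. Its -y half is open on top and holds the test socket; its +y half is a closed grey deck, top 62 mm above the counter, over which the glass door slides. Walls 10 mm thick.
- socket_mouth (a point): Centre of the socket's mouth, at the top face of the round aluminium collar (106 mm across, top 62 mm above the counter), 85 mm towards -y from the cabinet's centre; axes as the cabinet's. Bore 59 mm across. Two entry slots, 20 mm wide, reaching 42.5 mm from the axis, at the cabinet's +x and -x sides of the bore (yellow marks). The lip that holds the lugs down is 10 mm thick.
- lug_stop (a point): Point in the lug track at the cabinet's -y side, 36 mm from the socket axis, 15 mm below the mouth: where one lug ends after the quarter turn; the other ends opposite, at +y (red marks on the collar). Under the lip the lugs turn only clockwise seen from above, 90 degrees from the slots (+2 to 5 degrees play) to fixed stops. Axes as the cabinet's.
- plate_top (a point): Top of the round copper contact plate in the socket, 28 mm below the mouth; it sinks on a spring: 6 N at first touch, 9.6 N at 12 mm down, hard stop at 18 mm (11.4 N). With its underside 42 to 46 mm below the mouth the cartridge can turn; turned and let go, it is held under the lip with its underside 40 mm below the mouth. Not turned, the spring lifts it again.
- door (a joint): Position (m) of the glass door sliding on the cabinet's top: 0 = closed (over the socket), 0.155 = fully open, at its stop; grows as the door slides along the cabinet's +y; starts 0.03 to 0.08, covering part of the socket. Steel-framed pane 196 (x) by 145 mm (y), 8 mm thick, top 74 mm above the counter; about 1.5 N of friction; stays where it is left.
- door_grip (a point): Point in the middle of the door's black grip bar, 12 mm below the bar's top, moving with the door; axes as the cabinet's. The bar is 60 mm long along x, 16 mm thick along y, stands 34 mm above the door frame, top 108 mm above the counter, near the door's edge on the socket side (12 mm in from it). With the door fully open it is about 92 mm from the socket axis.
- cartridge: Loose carbon contact cartridge, 0.22 to 0.45 kg, 100 mm tall, upright on the counter left or right of the cabinet: black cylinder 56 mm across and 50 mm high with chamfered foot and copper top band; two brass lugs at its +x and -x sides (14 mm wide, out to 40 mm from the axis, 20 to 30 mm above its underside). Origin at the centre of its underside, z up; a half turn about z works the same.
- cartridge_fin (a point): Middle of the cartridge's orange grip fin, 75 mm above its underside, on its axis; axes as the cartridge's. The fin is 60 mm long along x (parallel to the line through the lugs), 16 mm thick along y, and spans 50 to 100 mm above the underside.
- copper_shoe: Loose worn copper contact shoe, 110 by 46 by 26 mm, lying on the counter on the other side of the cabinet from the cartridge; origin at the centre of its underside. Leave it alone.
- carbon_block: Loose matte black carbon block, 100 by 40 by 30 mm, on the counter in front of the cabinet; origin at the centre of its underside. Leave it alone.
- mallet: Loose varnished wooden mallet lying in front of the cabinet, handle 22 mm thick along its x (from -110 to about +75 mm), head 52 mm in diameter and 95 mm long along y at x = +100 mm; origin at counter height. Leave it alone.
- cotter_pin0: Loose steel cotter pin, 107 by 27 by 7 mm, lying in front of the cabinet; origin on the counter near its middle. Leave it alone.
- cotter_pin1: Second loose steel cotter pin, as the first. Leave it alone.
There are look-alikes about, which are no part of the job. There is more than one size of the cartridge; the one meant has the size given above.

How it is judged:
On the way:
1. the glass door has been slid fully open (within 17 mm of its stop) (value of joint door above 0.138 m), for 0.2 s.
At the end, for the whole second after the job is handed in: The door is still open to within 17 mm of its stop; the cartridge stays locked in the socket after release: its underside at least 37 mm below the mouth, centred within 6 mm, upright within 0.08 rad, its lugs turned to within 0.2 rad of the cabinet's y axis, and at rest (value of joint door above 0.138 m and z of cartridge in the frame of socket_mouth below -0.037 m and horizontal distance between cartridge and socket_mouth below 0.006 m and angle between the x axis of cartridge and the y axis of cabinet, either way round below 0.2 rad and angle between cartridge's own z axis and vertical below 0.08 rad and linear speed of cartridge below 0.02 m/s and angular speed of cartridge below 0.2 rad/s); the robot touches nothing.
It fails at once if another loose thing on the counter is shifted by more than 30 mm (distance of any of copper_shoe, carbon_block, mallet, cotter_pin0, cotter_pin1 from where it was at the start of the episode above 0.03 m).
It also fails if it takes over 61 s, if anything falls off the work surface, if the arm or the gripper's body presses on something with over 40 N, if the wrist force passes 120 N, or if a joint passes its speed limit or range.

## Working session

There is one attempt and no reset: what is moved stays moved. The work goes in short steps, Python scripts to look and compute and a shell command to move; the robot and the scene stay as the last step left them, time stands still between calls to the robot, and variables do not carry over. Pictures are saved under pics/ and viewed, and the job is handed in when it is done.

```bash
ls; mkdir -p pics; cat > h.py <<'E'
import numpy as np, cv2
from plant import telemetry, imaging, r
from scipy.spatial.transform import Rotation as Ro
def st(): return telemetry.get_state()
def cam(name):
    s=st(); p=imaging.snapshot(name)
    K=np.array(p["camera_matrix"]);D=np.array(p["distortion"],float)
    if "R" in p: R=np.array(p["R"]);t=np.array(p["t"])
    else:
        H=np.array(p["hand_eye"]); T=np.eye(4);T[:3,:3]=Ro.from_quat(s["eef_rot"]).as_matrix();T[:3,3]=s["tool_pos"]
        W=np.linalg.inv(T@H); R=W[:3,:3];t=W[:3,3]
    p["Rw"]=R;p["tw"]=t;p["K"]=K;p["D"]=D
    return p
def ray(p,uv):
    n=cv2.undistortPoints(np.array([[uv]],float),p["K"],p["D"])[0,0]
    d=p["Rw"].T@np.array([n[0],n[1],1]); return -p["Rw"].T@p["tw"], d/np.linalg.norm(d)
def atz(p,uv,z):
    o,d=ray(p,uv); return o+d*(z-o[2])/d[2]
def tri(obs):
    A=np.zeros((3,3));b=np.zeros(3);L=[]
    for p,uv in obs:
        o,d=ray(p,uv);M=np.eye(3)-np.outer(d,d);A+=M;b+=M@o;L.append((o,M))
    X=np.linalg.solve(A,b); return X,[round(float(np.linalg.norm(M@(X-o)))*1000,1) for o,M in L]
def proj(p,X):
    return cv2.projectPoints(np.atleast_2d(np.array(X,float)),cv2.Rodrigues(p["Rw"])[0],p["tw"],p["K"],p["D"])[0][:,0]
E
python3 - <<'E'
from h import *
print(st())
for n in ["scene","side","wrist"]:
    p=cam(n);cv2.imwrite(f"pics/{n}0.png",p["image"])
    print(n,"cam at",(-p["Rw"].T@p["tw"]).round(3),p["Rw"].round(2).tolist())
    for k in ["cabinet","cartridge","cartridge_fin","door_grip","socket_mouth","copper_shoe","carbon_block","mallet","cotter_pin0","lug_stop"]:
        print(k,[(round(o["score"],2),[int(v) for v in o["location"][::-1]]) for o in imaging.place_of(p,k)])
E
```

```text
pics
{'clock': 0.0, 'q': array([ 1.32678706,  0.68998272, -0.1945009 ,  1.56632769,  0.15729952,
        0.90246867, -0.21512211]), 'qd': array([-0.00054142, -0.00049468,  0.0012676 ,  0.00023459, -0.0003893 ,
       -0.0015581 , -0.00028182]), 'joint_torque': array([ 6.77033440e-04, -5.27559078e+01, -1.26665846e+00, -1.53429455e+01,
       -5.26896282e-02,  6.63065643e-03,  1.23863615e-04]), 'tool_pos': array([ 0.1711846 , -0.60045916,  0.23791483]), 'eef_rot': array([ 9.90364401e-01,  1.38483022e-01, -1.90176603e-04, -8.77662121e-04]), 'contact_force': array([ 0.16508304, -0.73135548,  0.07060072]), 'moment': array([ 0.00868387, -0.01949957, -0.00993859]), 'opening': 1.0008072307924516}
scene cam at [ 1.175 -0.321  0.561] [[0.47, 0.88, 0.01], [0.45, -0.23, -0.86], [-0.76, 0.41, -0.51]]
cabinet [(0.93, [333, 312])]
cartridge [(0.93, [454, 234]), (0.81, [413, 246]), (0.58, [408, 266]), (0.35, [344, 240])]
cartridge_fin [(0.96, [418, 216]), (0.92, [411, 247]), (0.68, [452, 216])]
door_grip [(0.72, [289, 287])]
socket_mouth [(0.78, [294, 299])]
copper_shoe [(0.7, [135, 325])]
carbon_bl
[... 287 characters left out ...]
5]), (0.76, [221, 315]), (0.62, [161, 406])]
cartridge_fin [(0.98, [205, 346]), (0.95, [217, 301]), (0.56, [149, 395])]
door_grip [(0.81, [323, 182]), (0.7, [215, 366])]
socket_mouth [(0.8, [317, 194]), (0.74, [447, 223]), (0.34, [435, 188]), (0.33, [313, 369])]
copper_shoe [(0.65, [438, 190])]
carbon_block [(0.65, [447, 224]), (0.39, [364, 286])]
mallet [(0.67, [313, 365])]
cotter_pin0 [(0.71, [402, 249]), (0.71, [365, 284])]
lug_stop [(0.61, [328, 195])]
wrist cam at [ 0.25  -0.578  0.385] [[0.27, -0.96, -0.0], [-0.91, -0.26, 0.31], [-0.3, -0.09, -0.95]]
cabinet []
cartridge []
cartridge_fin []
door_grip []
socket_mouth []
copper_shoe []
carbon_block []
mallet []
cotter_pin0 []
lug_stop []
```

View pics/scene0.png

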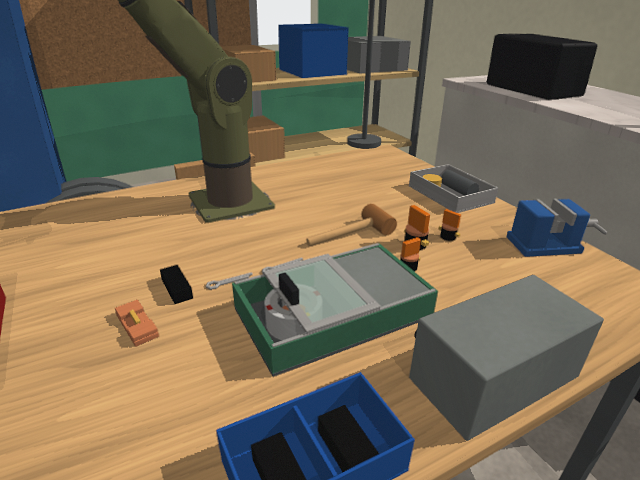

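View pics/side0.png

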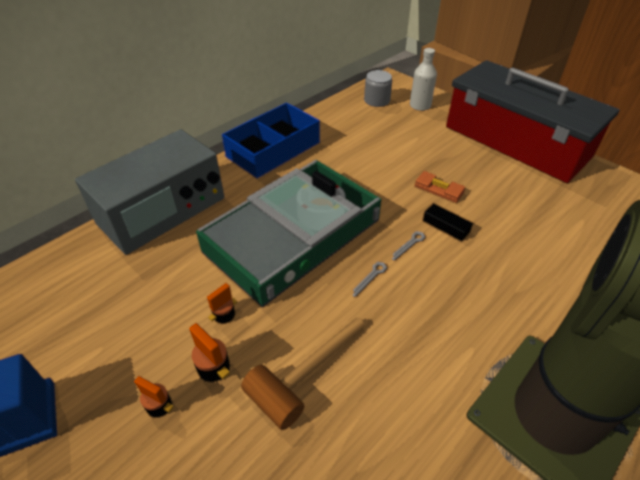

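The scene view shows three black-and-orange cartridges, at (418,225), (452,225) and (411,252). In the side view they are at (210,350), (152,395) and (222,303). The middle one looks biggest. The cabinet is at scene (335,305) and side (290,235), with the door half over the socket. Next I'll crop in and measure sizes.

```bash
python3 - <<'E'
from h import *
a=cam("scene");b=cam("side")
def crop(p,x0,y0,x1,y1,f): return cv2.resize(p["image"][y0:y1,x0:x1],None,fx=f,fy=f,interpolation=cv2.INTER_CUBIC)
cv2.imwrite("pics/c1.png",crop(a,380,190,480,280,6))
cv2.imwrite("pics/c2.png",crop(b,120,270,270,430,3.7))
cv2.imwrite("pics/c3.png",crop(a,225,235,445,375,3.5))
cv2.imwrite("pics/c4.png",crop(b,190,155,390,305,4))
for n,p in (("scene",a),("side",b)):
    for o in imaging.trace(p,"cartridge"): print(n,round(o["score"],2),o["rect"],int(o["pixels"].sum()))
# tri big/small by fin points
for nm,u,v in (("A",[418,216],[205,346]),("B",[411,247],[217,301]),("C",[452,216],[149,395])):
    print(nm,tri([(a,u),(b,v)]))
E
```

```text
scene 0.78 [404.2, 237.2, 420.4, 270.7] 461
scene 0.77 [406.3, 204.8, 431.2, 252.2] 810
scene 0.55 [443.0, 206.6, 458.9, 238.0] 486
side 0.95 [190.2, 323.2, 231.6, 380.2] 1644
side 0.7 [136.8, 378.1, 173.9, 417.1] 1009
side 0.45 [248.6, 171.8, 359.7, 245.6] 4814
A (array([0.44547994, 0.33476521, 0.07764026]), [0.5, 0.5])
B (array([0.52140783, 0.25947781, 0.0513352 ]), [0.4, 0.4])
C (array([0.45083041, 0.44110383, 0.05562393]), [2.5, 2.5])
```

View pics/c1.png

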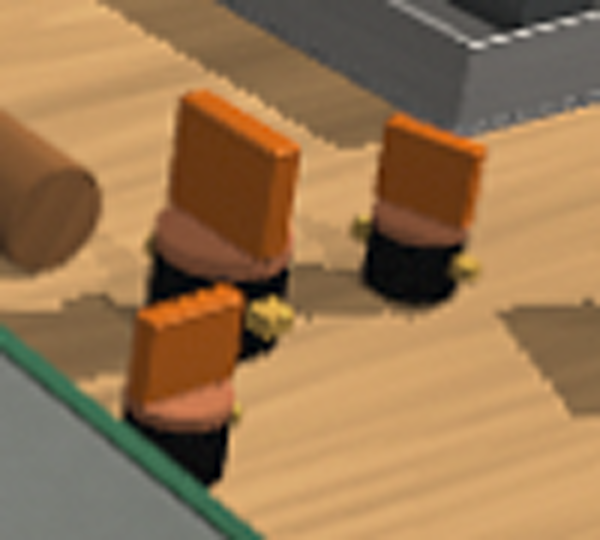

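View pics/c2.png

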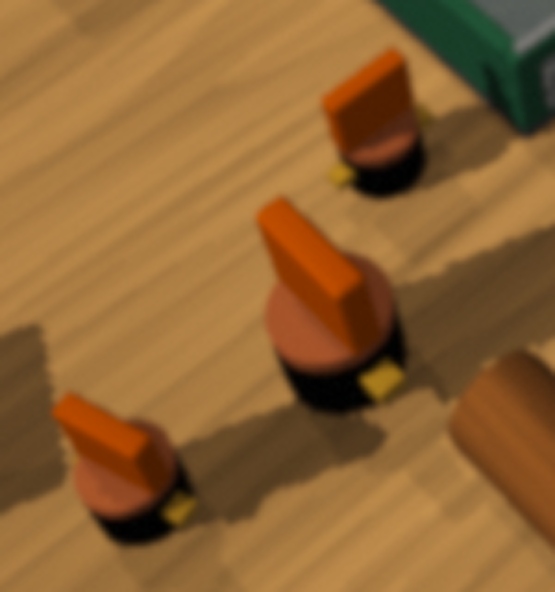

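View pics/c3.png

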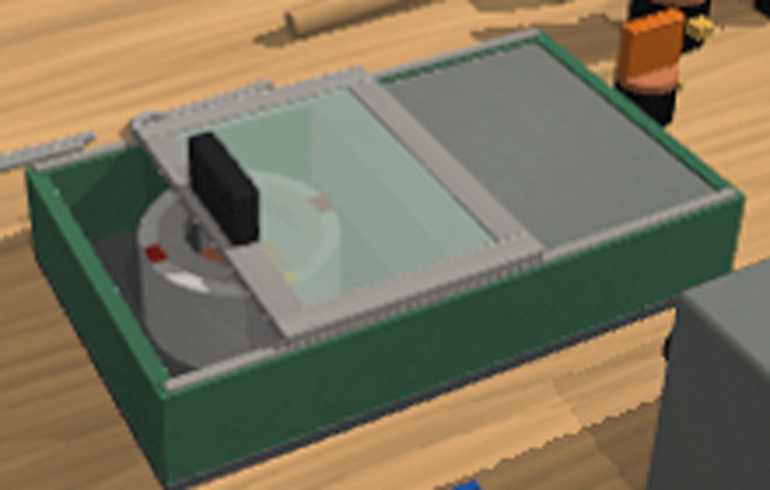

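View pics/c4.png

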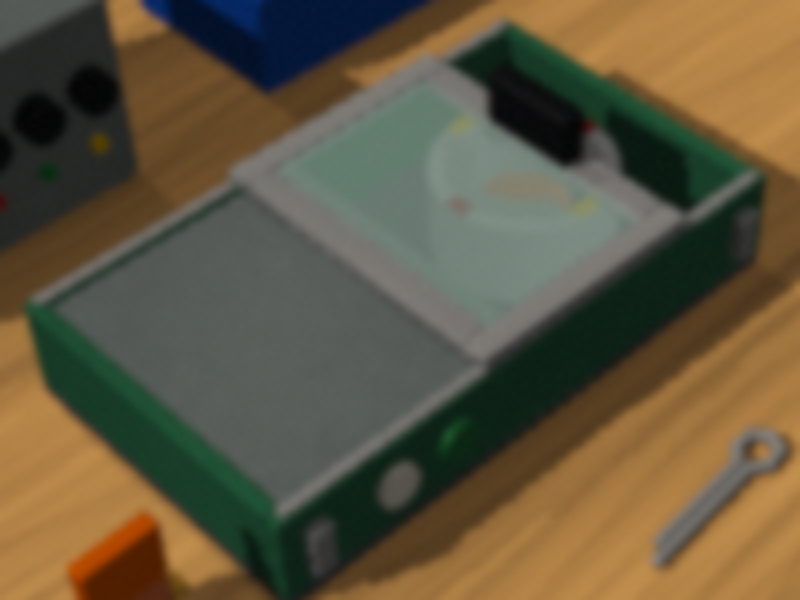

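The candidates are A at scene (418,216), B at (411,247) and C at (452,216). A's fin centre triangulates to z = 78 mm, and B and C come out at about 51–56 mm, so **A** is the full-size one. The crop agrees: A is clearly the largest. Next is the cabinet pose.

```bash
cat > fit.py <<'E'
from h import *
from scipy.optimize import least_squares
def fit(obs):
    # obs: list of (p, uv, localXYZ)
    def f(x):
        c,s=np.cos(x[2]),np.sin(x[2]);e=[]
        for p,uv,L in obs:
            X=[x[0]+c*L[0]-s*L[1],x[1]+s*L[0]+c*L[1],L[2]]
            e+=list(proj(p,X)[0]-uv)
        return np.array(e)
    r_=least_squares(f,[0.65,0,0.0],loss="soft_l1",f_scale=2);return r_.x,f(r_.x)
E
python3 - <<'E'
from fit import *
a=cam("scene");b=cam("side")
L={'mm':(-.1,-.17,.064),'pm':(.1,-.17,.064),'pp':(.1,.17,.064),'mp':(-.1,.17,.064)}
A={'mm':(232.7,283.6),'pm':(272.1,347),'pp':(437,290.7),'mp':(379.3,244.4)}
B={'pm':(316.3,160.5),'mm':(380.8,199.5),'mp':(261.3,283),'pp':(197.5,231.3)}
for k in L: print(k,tri([(a,A[k]),(b,B[k])]))
x,e=fit([(a,A[k],L[k]) for k in L]+[(b,B[k],L[k]) for k in L]);print(x,e.round(1))
c,s=np.cos(x[2]),np.sin(x[2]);W=lambda l:np.array([x[0]+c*l[0]-s*l[1],x[1]+s*l[0]+c*l[1],l[2]])
S=W((0,-.085,.062));print("socket",S,proj(a,S),proj(b,S))
# grip bar: network point & bar-top corners (scene c3, side c4)
sc=lambda q:(225+q[0]/3.5,235+q[1]/3.5); sd=lambda q:(190+q[0]/4,155+q[1]/4)
g,e=tri([(a,(289,287)),(b,(323,182))]);loc=lambda g:np.array([c*(g[0]-x[0])+s*(g[1]-x[1]),-s*(g[0]-x[0])+c*(g[1]-x[1]),g[2]])
print("grip",g,e,loc(g))
# fin
f,e=tri([(a,(418,216)),(b,(205,346))]);print("fin",f,e)
c1=lambda q:(380+q[0]/6,190+q[1]/6);c2=lambda q:(120+q[0]/3.7,270+q[1]/3.7)
# fin top quads: near ends midpoints
for nm,u,v in (("end1",(191,96),(272,205)),("end2",(285,150),(345,280))):
    print(nm,tri([(a,c1(u)),(b,c2(v))]), atz(b,c2(v),.1),atz(a,c1(u),.1))
print("lug",tri([(a,c1((272,318))),(b,c2((383,380)))]))
E
```

```text
mm (array([ 0.48576749, -0.14536423,  0.05985641]), [1.5, 1.5])
pm (array([ 0.68150115, -0.14435831,  0.06140207]), [1.7, 1.7])
pp (array([0.68482823, 0.18947626, 0.06122641]), [2.8, 2.8])
mp (array([0.49239022, 0.18636804, 0.06248802]), [4.3, 4.3])
[ 0.58584117  0.02243951 -0.00074807] [-2.  -1.8 -2.   0.9  0.3 -1.2 -1.2 -2.6  0.2 -1.6 -1.  -2.  -3.2 -0.6
 -2.8  3.6]
socket [ 0.58577758 -0.06256047  0.062     ] [[292.64888297 299.11128564]] [[319.88452297 195.39484867]]
grip [ 0.58664279 -0.07087694  0.09314412] [1.4, 1.4] [ 0.00087143 -0.09331582  0.09314412]
fin [0.44547994 0.33476521 0.07764026] [0.5, 0.5]
end1 (array([0.4549924 , 0.32281076, 0.11300939]), [14.7, 14.7]) [0.47444528 0.33063948 0.1       ] [0.43038938 0.325205   0.1       ]
end2 (array([0.44837787, 0.33848943, 0.07945443]), [18.2, 18.2]) [0.42272777 0.33024937 0.1       ] [0.48520118 0.32827355 0.1       ]
lug (array([ 0.44562173,  0.34133092, -0.0008792 ]), [22.9, 22.9])
```

```bash
cat >> h.py <<'E'
def go(target,heading=None):
    s=st();Rm=Ro.from_quat(s["eef_rot"]).as_matrix();d=Rm.T@(np.array(target)-s["tool_pos"])
    h=np.degrees(np.arctan2(Rm[1,0],Rm[0,0]))
    print("shift mm",(d*1000).round(1),"heading",h.round(2),"yaw row",None if heading is None else round(h-heading,2),"t",round(s["clock"],2))
E
python3 - <<'E'
from h import *
go([.57,-.09,.24],0)
E
```

```text
shift mm [ 523.4 -382.1   -1.3] heading 15.92 yaw row 15.92 t 1.95
```

```bash
python3 -m creep '[[0,50,-36,0,2]]' 2>&1 | head -3; python3 -m creep '[[0,0.052,-0.038,0,3],[0,0.104,-0.076,0,6],[0,0.157,-0.115,0,9],[0,0.209,-0.153,0,12],[0,0.262,-0.191,0,15],[0,0.314,-0.229,0,16],[0,0.366,-0.267,0,16],[0,0.418,-0.306,0,16],[0,0.45,-0.33,0,16],[0,0.45,-0.33,0,16]]' 10; python3 -c "
from h import *
print(st()['q'].round(2)); go([.57,-.09,.24],0)"
```

```text
clock: 2.08
tool_pos: [0.2064, -0.5554, 0.2384]
eef_rot: [0.993, 0.116, -0.001, 0.002]
clock: 3.32
tool_pos: [0.5709, -0.1169, 0.2386]
eef_rot: [1.0, -0.013, 0.001, -0.002]
contact_force: [-0.9, -1.1, -0.4]
opening: 1.0
[ 0.15  0.63 -0.04  1.7   0.03  0.81 -1.5 ]
shift mm [ -1.7 -26.9  -1.3] heading -1.52 yaw row -1.52 t 3.33
```

My first one-row call used 50 where I meant metres. The interface clamped it to one harmless row of about 57 mm. q7 is now -1.5, and a clockwise turn lowers it, so for the cartridge I'll use the other half-turn of the tool (yaw -180). Now a wrist look at the door.

```bash
python3 - <<'E'
from h import *
p=cam("wrist");cv2.imwrite("pics/w1.png",p["image"])
for k in ["door_grip","socket_mouth","lug_stop"]:
    for o in imaging.place_of(p,k): print(k,round(o["score"],2),o["location"][::-1],atz(p,o["location"][::-1],{"door_grip":.096,"socket_mouth":.062,"lug_stop":.047}[k]).round(4))
E
```

```text
door_grip 0.82 [253.3, 199.2] [ 0.5856 -0.0684  0.096 ]
door_grip 0.74 [167.2, 173.6] [ 0.605  -0.0109  0.096 ]
socket_mouth 0.81 [252.6, 188.6] [ 0.5861 -0.0626  0.062 ]
socket_mouth 0.18 [168.3, 176.0] [0.5976 0.0012 0.062 ]
lug_stop 0.85 [301.3, 183.1] [ 0.5865 -0.0994  0.047 ]
lug_stop 0.75 [256.6, 198.2] [ 0.5751 -0.0626  0.047 ]
```

View pics/w1.png

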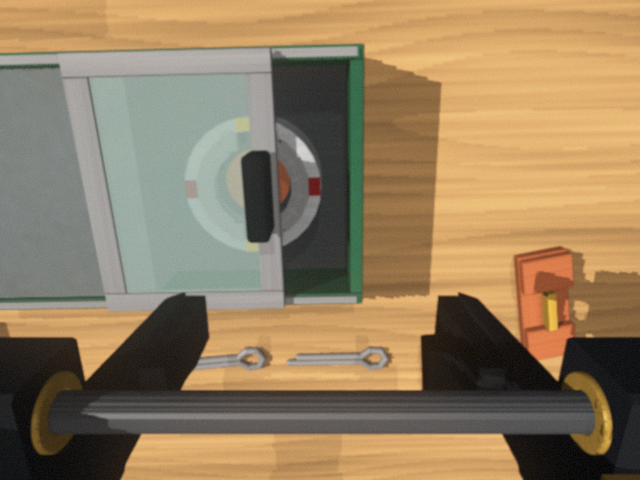

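The wrist view shows the grip bar at (257,196), the socket ring at about (253,187) with a red mark at (314,187), and the frame edge at x=272. All of it agrees with the two-view estimates: grip (0.586,-0.069), socket (0.586,-0.0626). I'll go down over the bar.

```bash
python3 - <<'E'
from h import *
go([.586,-.069,.084],0)
E
```

```text
shift mm [ 17.3 -57.2 154.6] heading -2.22 yaw row -2.22 t 3.52
```

```bash
python3 -m creep '[[0,0.009,-0.028,0.03,-2],[0,0.017,-0.057,0.06,-2],[0,0.017,-0.057,0.09,-2],[0,0.017,-0.057,0.12,-2],[0,0.017,-0.057,0.12,-2],[0,0.017,-0.057,0.12,-2]]'; python3 -c "
from h import *
print(st()['tool_pos']); go([.586,-.069,.084],0)"
```

```text
clock: 4.28
tool_pos: [0.587, -0.0685, 0.1198]
eef_rot: [1.0, -0.002, 0.001, 0.0]
contact_force: [0.2, -0.3, 0.0]
opening: 1.001
[ 0.5870484  -0.06846674  0.11981145]
shift mm [-1.1  0.5 35.8] heading -0.19 yaw row -0.19 t 4.28
```

```bash
python3 -m creep '[[0,0,0,0.018,0],[0,0,0,0.035,0],[0,0,0,0.035,0],[200,0,0,0.035,0],[230,0,0,0.035,0],[230,0,0,0.035,0],[230,0,0,0.035,0],[230,0,0,0.035,0],[230,0,0,0.035,0],[230,0,0,0.035,0]]' 15; python3 -c "
from h import *
print(st()['contact_force'],st()['tool_pos'])"
```

```text
clock: 5.52
tool_pos: [0.5867, -0.0677, 0.0837]
eef_rot: [1.0, -0.001, 0.0, 0.0]
contact_force: [0.9, -1.0, 0.7]
opening: 0.23
[ 0.91878624 -0.97277055  0.69385191] [ 0.58667304 -0.0677081   0.08372427]
```

```bash
python3 -m creep '[[230,0,0,0,0],[230,0,0,0,0],[230,0,-0.015,0,0],[230,0,-0.03,0,0],[230,0,-0.045,0,0],[230,0,-0.06,0,0],[230,0,-0.075,0,0],[230,0,-0.09,0,0],[230,0,-0.09,0,0],[230,0,-0.09,0,0]]'; python3 -c "
from h import *
print(st()['contact_force'],st()['tool_pos'])"
```

```text
clock: 6.78
tool_pos: [0.587, 0.0237, 0.0837]
eef_rot: [1.0, -0.0, 0.0, -0.0]
contact_force: [2.2, 1.3, -0.9]
opening: 0.182
[ 2.17335148  1.28265566 -0.89737278] [0.58701522 0.02368732 0.08372826]
```

```bash
python3 -m creep '[[230,0,-0.004,0,0],[230,0,-0.008,0,0],[230,0,-0.012,0,0],[230,0,-0.012,0,0]]'; python3 -c "
from h import *
print(st()['contact_force'],st()['tool_pos'])"
```

```text
clock: 7.28
tool_pos: [0.587, 0.0288, 0.0837]
eef_rot: [1.0, -0.003, 0.0, 0.004]
contact_force: [3.0, -11.2, -0.9]
opening: 0.183
[  2.98847241 -11.23126934  -0.8780302 ] [0.58702516 0.02876885 0.08372353]
```

The door is at its stop: the force is -11 N and the bar is at y=0.029, which puts the socket axis at y≈-0.063, as seen before. Release and rise.

```bash
python3 -m creep '[[230,0,0.008,0,0],[0,0,0.008,0,0],[0,0,0.008,0,0],[0,0,0.008,0,0],[0,0,0.008,0,0],[0,0,0.008,-0.04,0],[0,0,0.008,-0.08,0],[0,0,0.008,-0.12,0],[0,0,0.008,-0.16,0],[0,0,0.008,-0.16,0]]'; python3 -c "
from h import *
go([.475,.335,.25],180)"
```

```text
clock: 8.52
tool_pos: [0.5888, 0.0271, 0.2469]
eef_rot: [1.0, -0.001, 0.003, -0.0]
contact_force: [-0.6, 0.0, -1.1]
opening: 1.004
shift mm [-114.2 -307.7   -3.6] heading -0.08 yaw row -180.08 t 8.53
```

```bash
python3 -m creep '[[0,-0.015,-0.03,0,-10],[0,-0.03,-0.06,0,-20],[0,-0.045,-0.09,0,-30],[0,-0.06,-0.12,0,-40],[0,-0.075,-0.15,0,-50],[0,-0.09,-0.18,0,-60],[0,-0.105,-0.21,0,-70],[0,-0.12,-0.24,0,-80],[0,-0.13,-0.27,0,-90],[0,-0.14,-0.30,0,-100]]'; python3 -m creep '[[0,0,0,0,-10],[0,0,0,0,-20],[0,0,0,0,-30],[0,0,0,0,-40],[0,0,0,0,-50],[0,0,0,0,-60],[0,0,0,0,-70],[0,0,0,0,-80],[0,0,0,0,-80],[0,0,0,0,-80]]'; python3 - <<'E'
from h import *
print(st()["q"].round(2));go([.445,.335,.25],180)
p=cam("wrist");cv2.imwrite("pics/w2.png",p["image"])
for k,z in (("cartridge_fin",.075),("cartridge",0)):
    for o in imaging.place_of(p,k): print(k,round(o["score"],2),o["location"][::-1],atz(p,o["location"][::-1],z).round(4))
s=cam("scene");cv2.imwrite("pics/scene1.png",s["image"])
E
```

```text
clock: 9.78
tool_pos: [0.4461, 0.3275, 0.2426]
eef_rot: [0.641, 0.768, -0.001, -0.0]
contact_force: [0.2, -1.0, 0.3]
opening: 1.002
clock: 11.02
tool_pos: [0.4469, 0.3268, 0.2431]
eef_rot: [0.002, 1.0, -0.0, -0.001]
contact_force: [-0.1, -0.0, -0.8]
opening: 0.998
[-0.22  0.71 -0.87  1.76  0.64  0.99  0.22]
shift mm [ 2.   8.1 -6.9] heading 179.77 yaw row -0.23 t 11.03
cartridge_fin 0.91 [457.6, 214.1] [0.4533 0.4322 0.075 ]
cartridge_fin 0.66 [237.0, 287.7] [0.5144 0.2594 0.075 ]
cartridge 0.65 [245.5, 266.3] [0.5267 0.2529 0.    ]
cartridge 0.62 [438.9, 199.9] [0.4603 0.4381 0.    ]
cartridge 0.59 [327.4, 190.1] [0.4505 0.3336 0.    ]
```

View pics/w2.png

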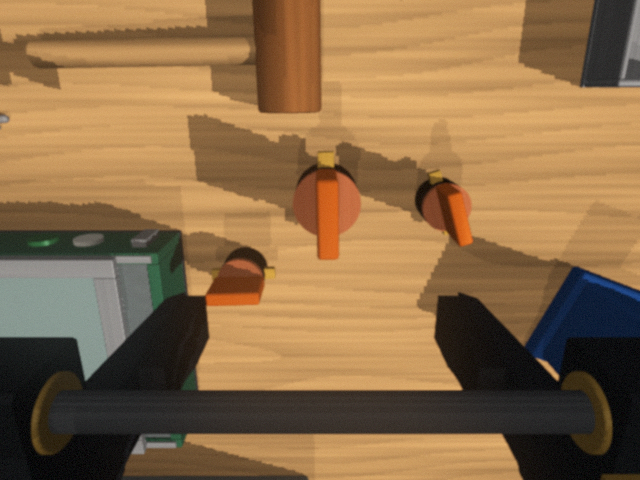

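View pics/scene1.png

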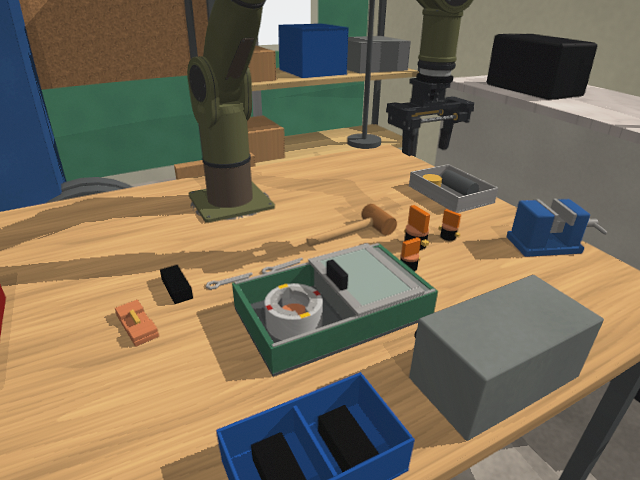

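The door now shows fully open in the scene view (grip bar at (337,275), socket bare at (294,308)). The wrist view shows cartridge A at (327,205) with its lug at (326,158) and its fin along image-vertical. B is at (238,285), C at (447,205) and the mallet head at (289,55). Close crop and triangulation next.

```bash
python3 - <<'E'
from h import *
im=cv2.imread("pics/w2.png")
cv2.imwrite("pics/c5.png",cv2.resize(im[140:270,270:390],None,fx=5,fy=4.6,interpolation=cv2.INTER_CUBIC))
E
```

```text
(no output)
```

View pics/c5.png

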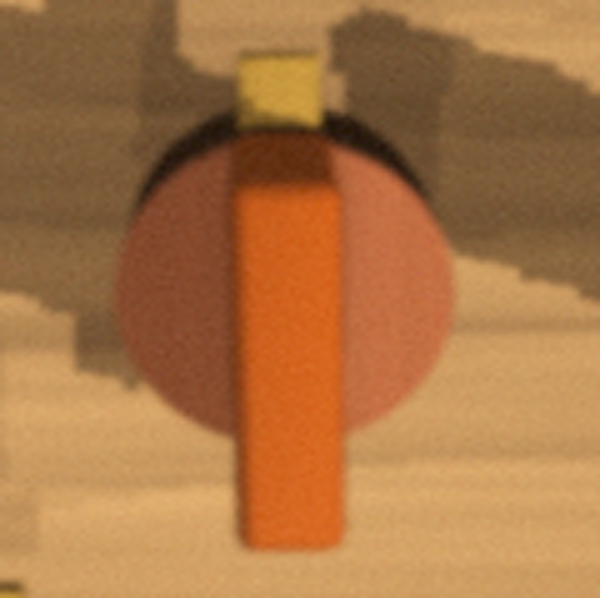

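```bash
python3 - <<'E'
from h import *
p=cam("wrist")
e1=atz(p,(327.6,180.7),.1);e2=atz(p,(328.5,259.1),.1);print(e1,e2,(e1+e2)/2,np.linalg.norm(e1-e2),np.degrees(np.arctan2(*(e2-e1)[[1,0]])))
print("disk",atz(p,(327,202.5),.05),"diam",np.linalg.norm(atz(p,(293.4,203),.05)-atz(p,(361,203),.05)));print("lug out",atz(p,(326,152),.03))
# height from two views: fin top centre
a=cam("scene");b=cam("side")
mid=(np.array((327.6,180.7))+(328.5,259.1))/2
print(proj(a,(e1+e2)/2),proj(b,(e1+e2)/2))
c1=lambda q:(380+q[0]/6,190+q[1]/6);c2=lambda q:(120+q[0]/3.7,270+q[1]/3.7)
print(tri([(p,mid),(a,c1((239,124)))]),tri([(p,mid),(b,c2((308,243)))]),tri([(p,mid),(a,c1((239,124))),(b,c2((308,243)))]))
go(list(((e1+e2)/2)[:2])+[.17],None)
E
```

```text
[0.42281145 0.33262375 0.1       ] [0.48067734 0.33342231 0.1       ] [0.4517444  0.33302303 0.1       ] 0.057871395910725265 0.7906393115463293
disk [0.45062699 0.33292524 0.05      ] diam 0.05542737389429976
lug out [0.41220953 0.3322761  0.03      ]
[[419.99085076 208.88361941]] [[200.63495887 335.12754109]]
(array([0.45215559, 0.33302533, 0.09545106]), [0.1, 0.1]) (array([0.45023026, 0.33165933, 0.09852128]), [1.7, 1.7]) (array([0.45186755, 0.33176188, 0.09572443]), [1.3, 1.1, 2.3])
shift mm [-4.5  5.9 73.7] heading 179.9 yaw row None t 11.38
```

Cartridge A measures 55 mm across with its fin top at 96–98 mm, which matches the specification. It is at (0.451,0.333), heading +0.8°. Going down to grasp the fin.

```bash
python3 -m creep '[[0,-0.004,0.006,0.03,-1],[0,-0.004,0.006,0.06,-1],[0,-0.004,0.006,0.09,-1],[0,-0.004,0.006,0.115,-1],[0,-0.004,0.006,0.135,-1],[0,-0.004,0.006,0.155,-1],[0,-0.004,0.006,0.17,-1],[0,-0.004,0.006,0.183,-1],[0,-0.004,0.006,0.183,-1],[0,-0.004,0.006,0.183,-1]]' 45; python3 -c "
from h import *
go([.451,.333,.06],180.8)"
```

```text
clock: 12.62
tool_pos: [0.4515, 0.3334, 0.0611]
eef_rot: [-0.008, 1.0, 0.0, 0.0]
contact_force: [0.2, 0.7, -0.0]
opening: 1.002
shift mm [ 0.5 -0.4  1.1] heading -179.08 yaw row -359.88 t 12.62
```

```bash
python3 -m creep '[[200,0,0,0,0],[230,0,0,0,0],[230,0,0,0,0],[230,0,0,0,0],[230,0,0,0,0],[230,0,0,0,0],[230,0,0,0,0],[230,0,0,0,0],[230,0,0,0,0],[230,0,0,0,0]]' 45;  python3 -m creep '[[230,0,0,0,0],[230,0,0,-0.01,0],[230,0,0,-0.03,0],[230,0,0,-0.06,0],[230,0,0,-0.1,0],[230,0,0,-0.13,0],[230,0,0,-0.13,0]]' 45;python3 -c "
from h import *
s=st();print(s['q'].round(2),s['contact_force'],s['moment']); go([.586,-.0626,.2],180)"
```

```text
clock: 13.88
tool_pos: [0.4512, 0.3325, 0.0605]
eef_rot: [-0.008, 1.0, -0.001, -0.0]
contact_force: [-0.1, -2.0, -1.3]
opening: 0.176
clock: 14.75
tool_pos: [0.452, 0.3349, 0.1938]
eef_rot: [-0.008, 1.0, 0.002, 0.002]
contact_force: [-0.9, 0.9, -4.8]
opening: 0.18
[-0.25  0.78 -0.83  1.79  0.72  0.9   0.18] [-0.86058287  0.89375314 -4.76668917] [ 0.08539433 -0.12897379  0.02018386]
shift mm [-127.6 -399.5   -7.5] heading -179.07 yaw row -359.07 t 14.75
```

```bash
python3 -m creep '[[230,-0.012,-0.04,-0.01,1],[230,-0.026,-0.08,-0.01,1],[230,-0.038,-0.12,-0.01,1],[230,-0.051,-0.16,-0.01,1],[230,-0.064,-0.2,-0.01,1],[230,-0.077,-0.24,-0.01,1],[230,-0.09,-0.28,-0.01,1],[230,-0.102,-0.32,-0.01,1],[230,-0.115,-0.36,-0.01,1],[230,-0.128,-0.4,-0.01,1]]';python3 -m creep '[[230,0,0,0,0],[230,0,0,0,0]]'; python3 - <<'E'
from h import *
s=st();print(s['q'].round(2),s['contact_force']); go([.586,-.0626,.2],180)
for n in ("wrist","scene","side"):
    p=cam(n);cv2.imwrite(f"pics/{n}2.png",p["image"])
    for k,z in (("socket_mouth",.062),("lug_stop",.047),("cartridge",0)):
        for o in imaging.place_of(p,k): print(n,k,round(o["score"],2),o["location"][::-1],atz(p,o["location"][::-1],z).round(4))
E
```

```text
clock: 16.0
tool_pos: [0.5851, -0.0664, 0.1994]
eef_rot: [0.001, 1.0, -0.0, -0.001]
contact_force: [0.8, -1.5, -3.4]
opening: 0.18
clock: 16.25
tool_pos: [0.5847, -0.0642, 0.1998]
eef_rot: [0.0, 1.0, 0.001, -0.001]
contact_force: [-0.0, 0.6, -4.2]
opening: 0.178
[ 0.51  0.82 -0.88  1.7   0.74  0.99  0.92] [-0.00830853  0.62393868 -4.19568494]
shift mm [-1.3  1.6 -0.2] heading 179.95 yaw row -0.05 t 16.25
wrist lug_stop 0.7 [274.0, 215.3] [ 0.5873 -0.0973  0.047 ]
wrist lug_stop 0.28 [322.7, 337.8] [ 0.6893 -0.0618  0.047 ]
wrist cartridge 0.59 [321.5, 258.3] [ 0.6392 -0.0626  0.    ]
scene socket_mouth 0.71 [288.4, 266.1] [ 0.4828 -0.0248  0.062 ]
scene lug_stop 0.81 [278.3, 312.1] [ 0.591  -0.0938  0.047 ]
scene cartridge 0.86 [291.1, 266.3] [0.4003 0.0172 0.    ]
scene cartridge 0.84 [449.8, 234.0] [0.4485 0.4508 0.    ]
scene cartridge 0.55 [410.2, 265.4] [0.521  0.2645 0.    ]
side socket_mouth 0.85 [320.6, 197.3] [ 0.5803 -0.0592  0.062 ]
side cartridge 0.93 [323.5, 167.8] [ 0.7057 -0.1958  0.    ]
side cartridge 0.67 [221.0, 313.8] [0.5292 0.2551 0.    ]
side cartridge 0.62 [160.8, 407.4] [0.451  0.4333 0.    ]
```

View pics/wrist2.png

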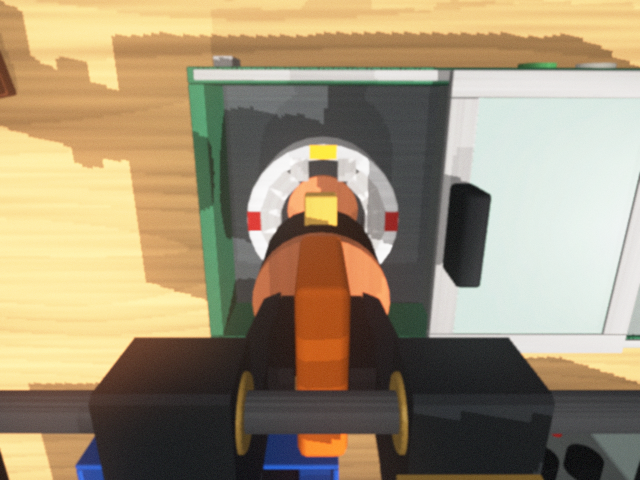

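View pics/scene2.png

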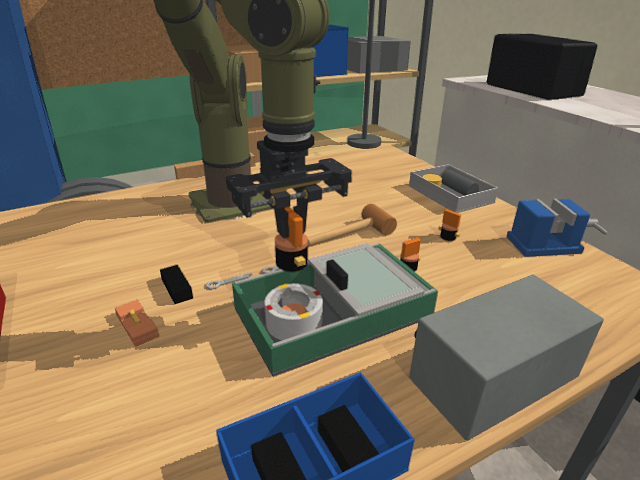

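View pics/side2.png

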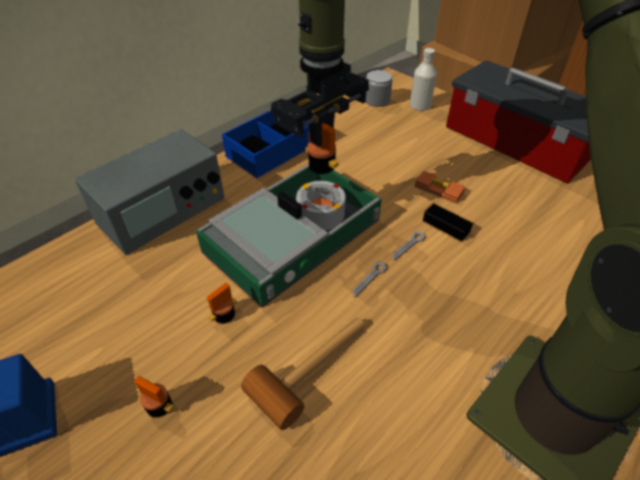

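The cartridge is held upright above the open socket. In the wrist view the red marks are at (254,221) and (391,221), the yellow slot mark at (323,153), and the lug at (321,208). I'll refine the socket centre from the marks in all three views.

```bash
python3 - <<'E'
from h import *
for n in ("wrist","scene","side"):
    p=cam(n);im=p["image"];hsv=cv2.cvtColor(im,cv2.COLOR_BGR2HSV)
    S=proj(p,[.586,-.0626,.062])[0]
    red=((hsv[...,0]<6)|(hsv[...,0]>174))&(hsv[...,1]>170)&(hsv[...,2]>60)
    yel=(hsv[...,0]>22)&(hsv[...,0]<32)&(hsv[...,1]>140)&(hsv[...,2]>90)
    for nm,m in (("red",red),("yel",yel)):
        k,l,s,c=cv2.connectedComponentsWithStats(m.astype(np.uint8))
        for i in range(1,k):
            if s[i,4]>=6 and np.linalg.norm(c[i]-S)<(110 if n=="wrist" else 45): print(n,nm,c[i].round(1),s[i,4],atz(p,c[i],.062).round(4))
    x,y=S.astype(int); w=90 if n=="wrist" else 60
    cv2.imwrite(f"pics/{n}3.png",cv2.resize(im[y-w:y+w,x-w:x+w],(600,600),interpolation=cv2.INTER_CUBIC));print(n,x-w,y-w,600/2/w,S)
E
```

```text
wrist red [254.7 219. ] 185 [ 0.5872 -0.1099  0.062 ]
wrist red [392.1 219.1] 185 [ 0.5874 -0.0144  0.062 ]
wrist yel [324.  149.7] 330 [ 0.5396 -0.0618  0.062 ]
wrist yel [322.  208.8] 630 [ 0.5799 -0.0631  0.062 ]
wrist 232 127 3.3333333333333335 [322.75826062 217.27483313]
scene red [316.2 292.5] 12 [ 0.5874 -0.0151  0.062 ]
scene red [268.8 307.2] 15 [ 0.5879 -0.1102  0.062 ]
scene yel [283.3 285.4] 10 [ 0.5392 -0.0608  0.062 ]
scene yel [304.8 314.6] 21 [ 0.6351 -0.0619  0.062 ]
scene 232 239 5.0 [292.68007334 299.18434316]
side red [304.2 206.2] 6 [ 0.5847 -0.0146  0.062 ]
side 259 135 5.0 [319.82450235 195.33893911]
```

View pics/scene3.png

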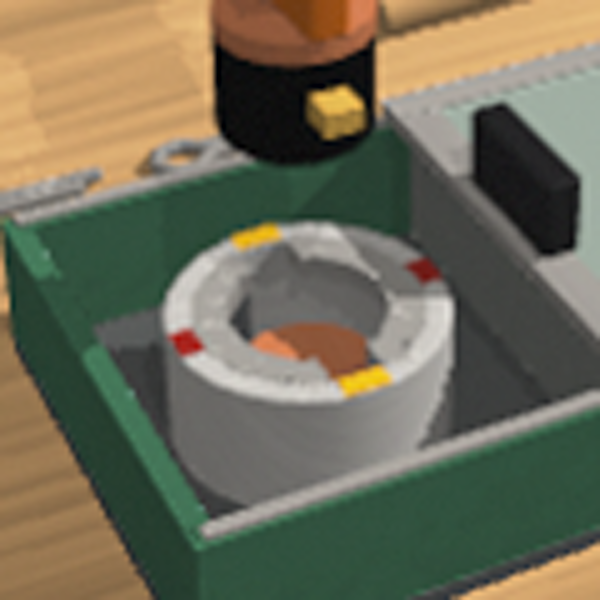

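View pics/side3.png

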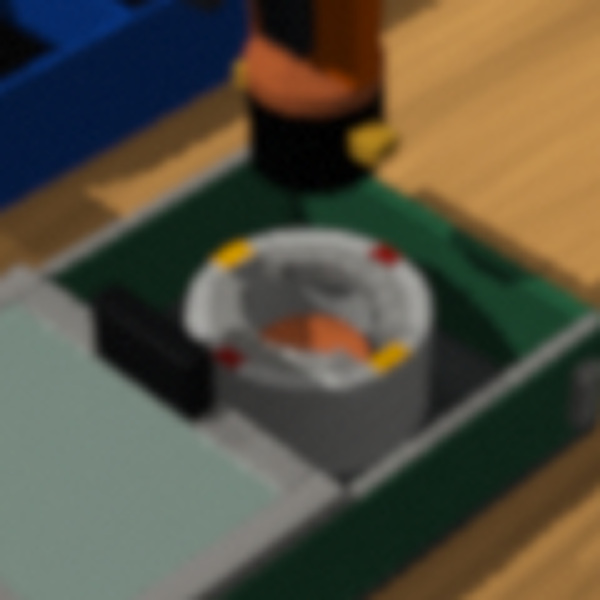

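View pics/wrist3.png

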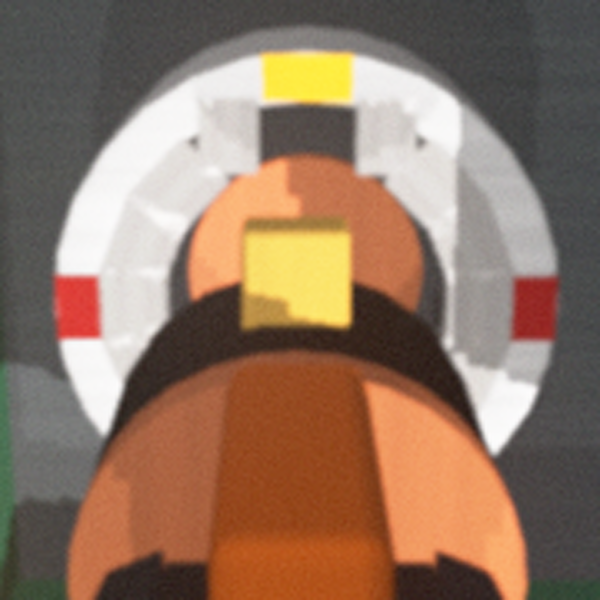

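```bash
python3 - <<'E'
from h import *
s=st();print(s["tool_pos"]);zb=s["tool_pos"][2]-.0605
p=cam("wrist")
print("lug out edge",atz(p,(321.1,196.8),zb+.03),"inner axis?",atz(p,(321.1,196.8),zb+.03)[0]+.04)
# scene lug: near (+x) lug outer face: crop5 origin 232,239
a=cam("scene")
print("proj lug tip centre", (proj(a,[s["tool_pos"][0]+.04,s["tool_pos"][1],zb+.025])[0]-(232,239))*5)
print("bottom ellipse low pt", (proj(a,[[s["tool_pos"][0]+.028*np.cos(t),s["tool_pos"][1]+.028*np.sin(t),zb+z] for z in (.002,) for t in np.arange(0,6.28,.3)])-(232,239)).T*5)
go([.5873,-.062,.13],180.15)
E
```

```text
[ 0.58564527 -0.06484394  0.20074905]
lug out edge [ 0.5461084  -0.06377531  0.17024905] inner axis? 0.5861084010257064
proj lug tip centre [341.06899068 118.69533088]
bottom ellipse low pt [[326.55543134 347.13021069 362.44625359 371.19206922 372.74180819
  367.15249292 355.09014426 337.71556737 316.55633013 293.38140072
  270.08405285 248.57027991 230.64561697 217.89345992 211.54272635
  212.33152929 220.38478687 235.13384679 255.30997865 279.03583123
  304.0182264 ]
 [158.53262207 150.49025774 139.59908128 126.9375892  113.70185939
  101.07763257  90.13598334  81.75922318  76.59486815  75.03075143
   77.18364931  82.89600355  91.73913088 103.0255401  115.8365365
  129.07297363 141.53548502 152.03482968 159.52347992 163.22888266
  162.7616341 ]]
shift mm [-1.7  2.9 70.7] heading 179.91 yaw row -0.24 t 17.1
```

```bash
python3 -m creep '[[230,-0.0015,0.0024,0.02,0],[230,-0.0015,0.0024,0.045,0],[230,-0.0015,0.0024,0.06,0],[230,-0.0015,0.0024,0.06,0],[230,-0.0015,0.0024,0.06,0]]'; python3 - <<'E'
from h import *
P=[]
for n in ("wrist","scene","side"):
    p=cam(n);im=p["image"];P.append(st()["tool_pos"])
    x,y=(proj(p,[.587,-.0626,.07])[0]).astype(int); w=80 if n=="wrist" else 45
    cv2.imwrite(f"pics/{n}4.png",cv2.resize(im[y-w:y+w,x-w:x+w],(600,600),interpolation=cv2.INTER_CUBIC));print(n,x-w,y-w,600/2/w)
print(np.array(P))
E
```

```text
clock: 17.73
tool_pos: [0.5877, -0.062, 0.1412]
eef_rot: [0.001, 1.0, 0.0, 0.001]
contact_force: [1.0, -0.1, -3.5]
opening: 0.179
wrist 238 169 3.75
scene 247 250 6.666666666666667
side 274 147 6.666666666666667
[[ 0.58779366 -0.06211287  0.14145394]
 [ 0.58783577 -0.0621995   0.14159435]
 [ 0.58772857 -0.06229916  0.14154822]]
```

View pics/scene4.png

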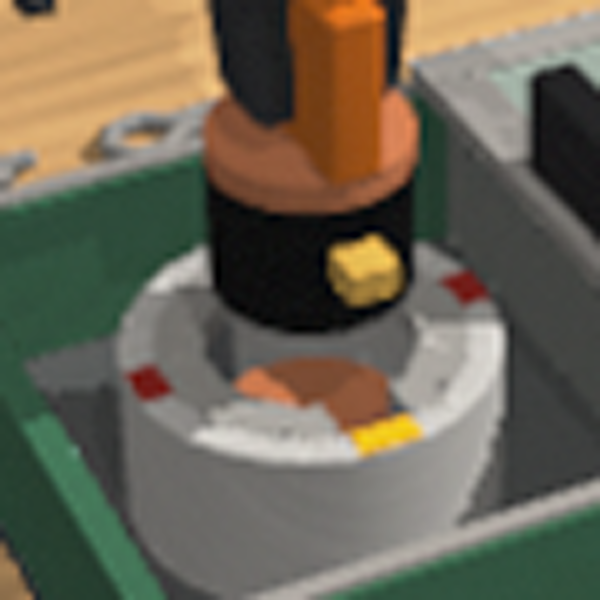

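View pics/side4.png

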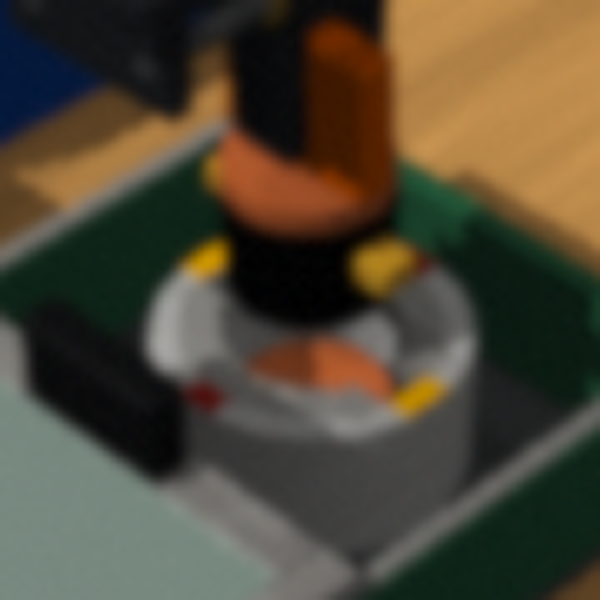

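View pics/wrist4.png

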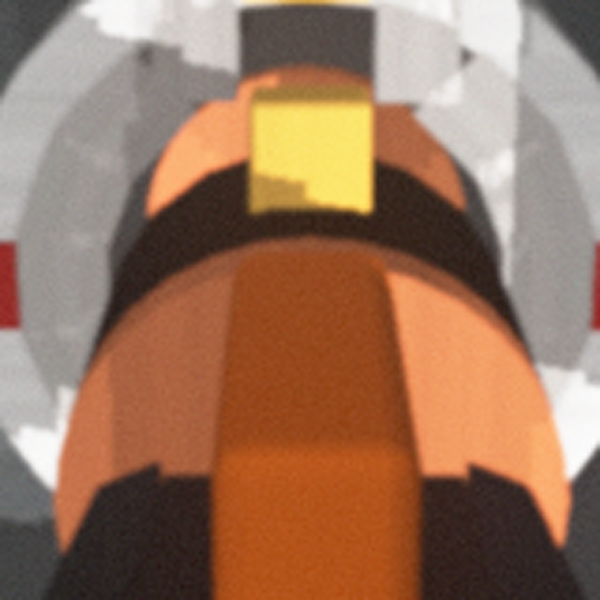

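The cartridge is centred over the bore to within about 1 mm, and the lug lines up with the slot (wrist crop columns 312 and 307). Starting insertion.

```bash
python3 -m creep '[[230,0.0006,0,0.006,0],[230,0.0006,0,0.012,0],[230,0.0006,0,0.018,0],[230,0.0006,0,0.024,0],[230,0.0006,0,0.03,0],[230,0.0006,0,0.03,0]]' 50; python3 -c "
from h import *
s=st();print(s['contact_force'],s['moment'],s['tool_pos'])"
```

```text
clock: 18.62
tool_pos: [0.5861, -0.0625, 0.1101]
eef_rot: [0.001, 1.0, -0.0, -0.001]
contact_force: [-0.4, 0.4, -4.0]
opening: 0.178
[-0.40969736  0.39257358 -4.04204497] [ 0.0016755  -0.16801246  0.04446492] [ 0.58614271 -0.06247935  0.11009242]
```

```bash
python3 -m creep '[[230,0,0,0.004,0],[230,0,0,0.008,0],[230,0,0,0.012,0],[230,0,0,0.014,0],[230,0,0,0.014,0]]'; python3 -c "
from h import *
s=st();print(s['contact_force'],s['moment'],s['tool_pos'])"
```

```text
clock: 19.25
tool_pos: [0.5865, -0.0624, 0.0966]
eef_rot: [0.001, 1.0, -0.0, -0.0]
contact_force: [0.1, -0.1, -3.6]
opening: 0.177
[ 0.05762507 -0.06471066 -3.56743764] [ 0.05557433 -0.14592642 -0.02992249] [ 0.58645036 -0.06239821  0.09655483]
```

The lugs are in the slots without contact. Next I press against the spring, down to TCP z of about 0.078.

```bash
python3 -m creep '[[230,0,0,0.004,0],[230,0,0,0.008,0],[230,0,0,0.012,0],[230,0,0,0.016,0],[230,0,0,0.0185,0],[230,0,0,0.0185,0],[230,0,0,0.0185,0]]'; python3 - <<'E'
from h import *
s=st();print(s['contact_force'],s['moment'],s['tool_pos'],s['opening'],s['q'].round(2))
for n in ("wrist","scene"):
    p=cam(n);im=p["image"];
    x,y=(proj(p,[.587,-.0626,.07])[0]).astype(int); w=80 if n=="wrist" else 45
    y=min(y,480-w)
    cv2.imwrite(f"pics/{n}5.png",cv2.resize(im[y-w:y+w,x-w:x+w],(600,600),interpolation=cv2.INTER_CUBIC))
E
```

```text
clock: 20.12
tool_pos: [0.5871, -0.0624, 0.0787]
eef_rot: [0.001, 1.0, -0.0, 0.001]
contact_force: [-0.6, -0.3, 6.5]
opening: 0.174
[-0.63124556 -0.3013963   6.51716481] [-0.05748669  0.06297352  0.02942843] [ 0.5870694  -0.06239999  0.07866191] 0.17366679412720556 [ 0.44  0.97 -0.75  1.77  0.92  0.79  0.77]
```

View pics/scene5.png

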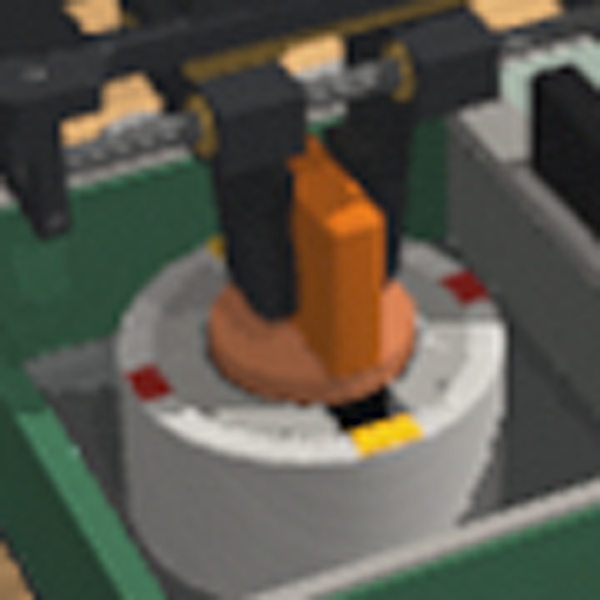

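View pics/wrist5.png

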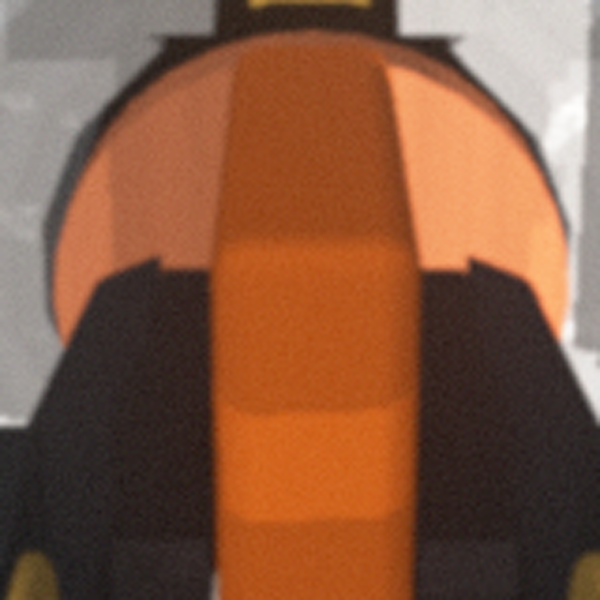

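The spring force is 6.5 + 4 = 10.5 N, so the plate is about 15 mm down and the underside about 43 mm below the mouth, inside the turning window. Turning clockwise.

```bash
python3 -m creep '[[230,0,0,0,5],[230,0,0,0,10],[230,0,0,0,15],[230,0,0,0,20],[230,0,0,0,25],[230,0,0,0,25]]'; python3 -c "
from h import *
s=st();print(s['contact_force'],s['moment'],s['tool_pos']);go([.587,-.0624,.078],90)"
```

```text
clock: 20.98
tool_pos: [0.5868, -0.0619, 0.0787]
eef_rot: [0.217, 0.976, 0.0, 0.0]
contact_force: [-1.0, -0.5, 5.8]
opening: 0.174
[-0.99691832 -0.52835375  5.8061287 ] [ 0.06492347  0.17266748 -0.01571681] [ 0.58681993 -0.06191027  0.07871525]
shift mm [-0.4 -0.4  0.7] heading 154.91 yaw row 64.91 t 20.98
```

It turns freely. Continuing to about 90°.

```bash
python3 -m creep '[[230,0,0,0,8],[230,0,0,0,16],[230,0,0,0,24],[230,0,0,0,32],[230,0,0,0,40],[230,0,0,0,48],[230,0,0,0,56],[230,0,0,0,62],[230,0,0,0,65],[230,0,0,0,65]]'; python3 -c "
from h import *
s=st();print(s['contact_force'],s['moment'],s['tool_pos']);go([.587,-.0624,.078],90)"; python3 -m creep '[[230,0,0,0,1.5],[230,0,0,0,3],[230,0,0,0,3]]';python3 -c "
from h import *
s=st();print(s['contact_force'],s['moment'],s['tool_pos']);go([.587,-.0624,.078],90)"
```

```text
clock: 22.22
tool_pos: [0.587, -0.0623, 0.0787]
eef_rot: [0.708, 0.707, 0.0, 0.001]
contact_force: [-1.9, -1.2, 6.4]
opening: 0.18
[-1.86377178 -1.20754855  6.39951355] [-0.10067211  0.09080957  0.07603452] [ 0.58695742 -0.06230352  0.07873598]
shift mm [-0.1  0.   0.7] heading 89.93 yaw row -0.07 t 22.23
clock: 22.6
tool_pos: [0.5869, -0.0623, 0.0787]
eef_rot: [0.725, 0.688, 0.0, 0.001]
contact_force: [-1.8, 0.3, 6.4]
opening: 0.18
[-1.78126783  0.26366058  6.37837044] [-0.14959475  0.10751328  0.24073953] [ 0.58688116 -0.06228313  0.07868508]
shift mm [-0.1  0.1  0.7] heading 86.99 yaw row -3.01 t 22.6
```

The moment about z rose to 0.24 N m at 93° of turn, so the lugs are at the stop. I'll let it rise under the lip and check before releasing.

```bash
python3 -m creep '[[230,0,0,-0.001,0],[230,0,0,-0.002,0],[230,0,0,-0.003,0],[230,0,0,-0.003,0]]';python3 -c "
from h import *
s=st();print(s['contact_force'],s['moment'],s['tool_pos'])"; python3 -m creep '[[150,0,0,-0.003,0],[60,0,0,-0.003,0],[0,0,0,-0.003,0],[0,0,0,-0.003,0],[0,0,0,-0.003,0],[0,0,0,-0.003,0],[0,0,0,-0.003,0]]';python3 -c "
from h import *
s=st();print(s['contact_force'],s['moment'],s['tool_pos'],s['opening'])"
```

```text
clock: 23.1
tool_pos: [0.5868, -0.0623, 0.0813]
eef_rot: [0.726, 0.688, 0.0, 0.0]
contact_force: [0.3, 0.0, 2.5]
opening: 0.179
[0.30245192 0.00734537 2.48100426] [-0.04855086 -0.34682693  0.24651295] [ 0.58682902 -0.0623062   0.0813144 ]
clock: 23.98
tool_pos: [0.5865, -0.0624, 0.0842]
eef_rot: [0.726, 0.688, -0.0, 0.0]
contact_force: [0.1, 1.0, 0.6]
opening: 0.943
[0.12425454 0.99802212 0.55728737] [-0.00329535 -0.08067812 -0.02548342] [ 0.58651488 -0.06244173  0.08420416] 0.9429649338933043
```

```bash
python3 -m creep '[[0,0,0,-0.01,0],[0,0,0,-0.03,0],[0,0,0,-0.06,0],[0,0,0,-0.1,0],[0,0,0,-0.14,0],[0,0,0,-0.17,0],[0,0,0,-0.17,0],[0,0,0,-0.17,0]]'; python3 - <<'E'
from h import *
s=st();print(s["contact_force"])
for n in ("wrist","scene","side"):
    p=cam(n);cv2.imwrite(f"pics/{n}6.png",p["image"])
    x,y=(proj(p,[.587,-.03,.08])[0]).astype(int); w=60
    if n!="wrist": cv2.imwrite(f"pics/{n}6c.png",cv2.resize(p["image"][y-w:y+w,x-w:x+w],(600,600),interpolation=cv2.INTER_CUBIC));print(n,x-w,y-w,5)
    for k in ("cartridge_fin","door_grip"):
        print(n,k,[(round(o["score"],2),o["location"][::-1]) for o in imaging.place_of(p,k)])
    print("expect fin",proj(p,[.5873,-.062,.097]),"grip",proj(p,[.5865,.0288,.096]))
E
```

```text
clock: 24.98
tool_pos: [0.5859, -0.0626, 0.2539]
eef_rot: [0.726, 0.688, -0.0, -0.0]
contact_force: [0.5, -0.1, -0.2]
opening: 0.997
[ 0.51833551 -0.08848391 -0.23484395]
wrist cartridge_fin [(0.83, [324.3, 213.4])]
wrist door_grip [(0.85, [315.5, 82.7])]
expect fin [[322.32276871 211.62160926]] grip [[313.98814905  80.7747633 ]]
scene 248 226 5
scene cartridge_fin [(0.92, [409.2, 249.6]), (0.78, [452.8, 217.6]), (0.74, [295.6, 285.8])]
scene door_grip [(0.68, [336.7, 270.1])]
expect fin [[292.86929512 283.9007069 ]] grip [[336.92405634 271.22013325]]
side 248 135 5
side cartridge_fin [(0.9, [216.4, 298.2]), (0.81, [149.9, 390.9]), (0.68, [322.4, 185.1]), (0.37, [290.4, 234.6])]
side door_grip [(0.78, [289.5, 204.3])]
expect fin [[319.18055791 182.52943465]] grip [[287.55545704 203.36958532]]
```

View pics/wrist6.png

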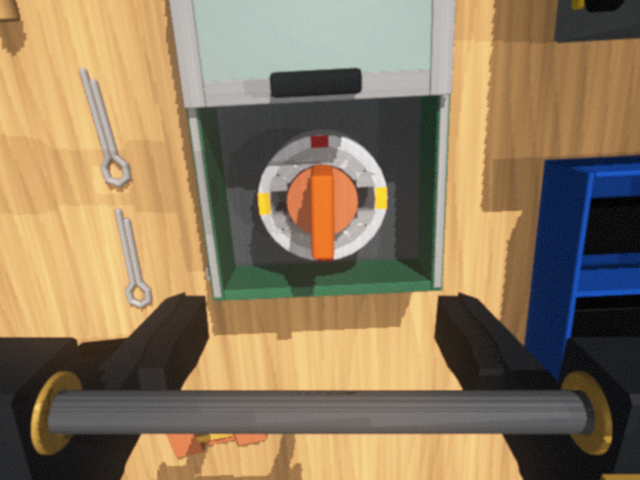

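View pics/scene6c.png

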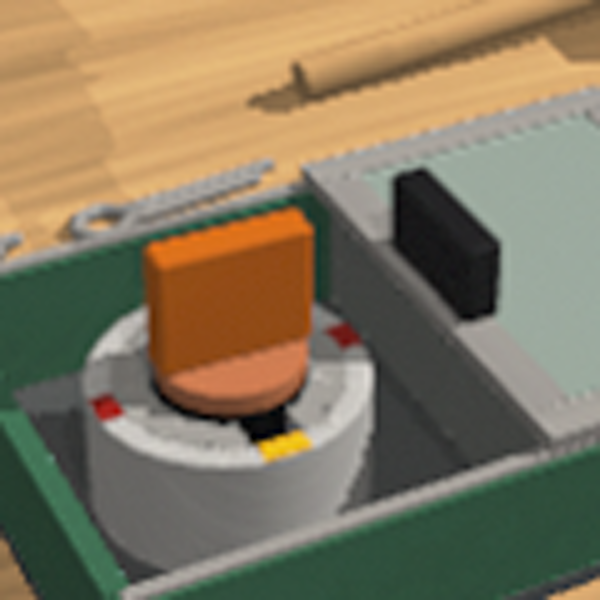

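View pics/side6.png

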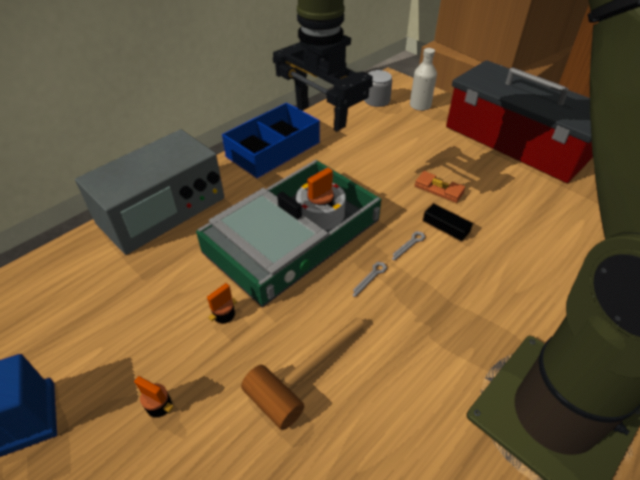

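The fin lies along the red marks, the copper band is just above the collar, and the door and the other things look undisturbed. One last height check, then I hand in.

```bash
python3 - <<'E'
from h import *
a=cam("scene");b=cam("side");w=cam("wrist")
print(tri([(a,(295.6,285.8)),(b,(322.4,185.1)),(w,(324.3,213.4))]),tri([(a,(336.7,270.1)),(b,(289.5,204.3)),(w,(315.5,82.7))]))
# fin top: scene crop corners mid, wrist ends
e1=atz(w,(323,166),.122);e2=atz(w,(323,259),.122);print(e1,e2,(e1+e2)/2)
mid=(np.array([248,226])+np.array([(148+302)/2+5,(247+218)/2+2])/5)
print("top",tri([(a,mid),(w,(323,212))]))
print(st()["clock"],st()["contact_force"])
E
```

```text
(array([ 0.58663289, -0.0627142 ,  0.09167566]), [5.7, 6.0, 3.3]) (array([0.58528028, 0.02797617, 0.09602027]), [1.9, 3.0, 2.9])
[ 0.59034177 -0.02433153  0.122     ] [ 0.586934   -0.08936771  0.122     ] [ 0.58863789 -0.05684962  0.122     ]
top (array([ 0.58775487, -0.05764956,  0.11917058]), [1.7, 1.7])
25.575 [-0.5043668   0.04081902 -0.96907366]
```

```bash
python3 -c "
from h import *
print(r.finish_job())"
```

```text
the job is handed in; nothing more can be done
None
```

The door is fully open and the full-size cartridge is locked in the socket. I handed the job in at about 25.6 s of the 61 s allowed. No verdict is reported, so success rests on the checks below.

- **Door:** I gripped the bar and slid it until it met the stop at about 11 N. The last pictures put the bar at y = 0.028 m, about 91 mm from the socket axis; 92 mm is fully open.
- **Cartridge:** I chose the large one of three by its size, about 55 mm across and 96–98 mm tall. It went into the slots without contact and was pressed to about 43 mm below the mouth. I turned it 93° clockwise until the torque rose at the stop, then released it.
- **Last views:** The fin lies along the red marks. Its top is at about 0.119 m, so the underside is about 42 mm below the mouth; unlocked, the spring would leave the top at about 0.134 m. The arm is clear, and the other loose things look where they were.

**Mistake and disagreement**
- My first move row gave the shift in millimetres instead of metres. It was clamped to one short step of about 57 mm and touched nothing.
- The final estimates of the fin centre disagreed. The three-view fix gave y = -0.063 m, on the axis, but with 3–6 mm residuals. A rougher one from the fin's top edges gave -0.057 m. I put that down to edge picking, since the bore leaves only 1.5 mm of play.

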